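Scrap the short bracket through the reject box flap

ROBOT

A 6-joint arm with a two-finger parallel gripper is mounted at the origin on the work surface. World frame = base frame: x ahead of the robot, y to its left, z up, the work surface at z = 0. Lengths are in mm, angles in rad, forces in N, time in s.
With the tool pointing down it reaches from about 300 to 775 mm from the base axis. Payload 14.6 kg.
Tool frame: the origin (TCP) lies on the front face of the gripper's body, between the roots of the fingers; the fingertips stand 97 mm ahead of it and the grasp point (between the pads) lies 78 mm ahead of it; z points along the fingers, y is the direction in which the jaws open and shut (so a half turn about z gives the same grasp; the last joint's range is limited). The gripper opens to 94 mm and grips with 3 to 60 N. Pads are 16 mm wide; open, the fingers measure 119 mm over their backs; the gripper's body (75 mm by 177 mm) begins 78 mm behind the grasp point.
Start: joints at [-1.394, 0.3, 1.521, -0, 1.321, -0.067], TCP at [132.759, -533.727, 302.646] pointing down, gripper open.
Joint ranges: [-3.03, 3.03], [-0.79, 2.21], [0.23, 2.52], [-1.04, 4.18], [0, 3.07], [-2.55, 2.55]. Speed limits (rad/s): [2.22, 2.22, 2.57, 3.14, 3.14, 3.14].

INTERFACE

Orientations are given as [roll, pitch, yaw] about the fixed x, y, z axes, in that order (R = Rz(yaw) Ry(pitch) Rx(roll)).
In Python, from cell import manip, eyes, finder gives the robot as it stands.
- The arm moves only by the tool drive_tool, never from a script. Its argument "rows" is a list of rows, each an object with "offset": the shift along the tool's x, y, z in mm, a list of three; "spin": the turn about the tool's z in degrees; "jaw": the finger opening in mm, from 0 to 94. In form: [{"offset": [dx, dy, dz], "spin": spin, "jaw": jaw}, ...]. A call has 1 to 20 rows; each row shifts and turns the commanded pose from where the row before left it, along the tool's axes as they then stand; what a row does not reach is not made up. A row lasts 1/10 s, in which the tool goes at most 50 mm and 8.59 degrees, less where a joint would pass 70% of its speed; a pose out of reach is approached as far as the arm can. A call is refused whole if a number of a shift passes 50 or a number of a turn 8.59, either way. A call with a gripper value outside its range is refused whole. The fingers move at their own pace and stop on an object; "force" is the grip in N (left out, the last holds). Time passes only in rows, so rows that do not move let the fingers close. It gives the time, the measured TCP pose, the force and the opening at its end, in the units of the state.
- manip.read_state(): the state, without advancing time (a new reading comes with each control period).
- eyes.camera(name): name is "scene" or "top" or "wrist"; returns a dict with "color" (400x640x3 uint8, blue, green, red), "depth" (400x640 float32, mm along the optical axis (not along the pixel's ray), 0 where there is no reading), "vfov" (degrees; the focal length in pixels is half the picture's height over the tangent of half this angle, whatever the lens; pixels are square), "cx", "cy" (the principal point, pixels), "D" ([k1, k2, p1, p2, k3] as OpenCV has them; the pictures are not rectified), "rvec" (rotation vector, rad) and "tvec" (3), from world to camera coordinates, as OpenCV has them. Camera axes: x right, y down, z forward; pixel columns grow to the right and rows downward; lengths in mm; the calibration is good to about 2 mm. A picture is of the moment at which its call begins.
- manip.sign_off(): hands the job in, once; it reports no verdict.
Trained networks look in the newest picture that a camera, given by its name, has taken for a name from the list of things; names that differ only in an ending like _2 or _b are one class to them, and where a whole thing is asked for, a point or a joint stands for the part that bears it (a point fixed in the world has none). Each returns a list of dicts, best first, with "p" (0 to 1); they miss things now and then, are a little off and sometimes report something else, mostly with a low value. They report only what shows in the picture. A call takes as long as a camera call. They do not tell look-alikes from the thing itself.
- finder.find_in(camera, target): "uv" ([column, row] in pixels, amid what is visible of it).
The state is a dict: "clock": time; "joints": joint angles; "qd": joint speeds; "effort": joint torques, N m; "eef_pos": TCP position; "eef_rot": TCP orientation; "wrist_force": force on the tool from outside, world axes, zero at the start; "moment": the same for the moment, N m; "finger_gap": finger opening in mm.
Only numpy, scipy, OpenCV 4.12 (cv2) and the standard library are available. Lean on these libraries where they do the work, as an engineer would, in place of code of your own. Each camera call takes 0.05 s, during which the arm holds its last target. There are 200 camera calls.

TASK

One of the three yellow channel brackets was cut too short: put it in the reject box by laying it on the infeed tray and pushing it in, open end first, through the spring flap until it drops into the box and the flap has swung shut behind it. Only when it is in the box, press the black acknowledge button on the console fully down and let it come back up. Leave the two good brackets and the other things on the bench where they are.

Things in the scene. Friction and masses are not known exactly. Their poses are not given: they have to be found in the camera images.
- short_bracket: The reject: yellow painted steel channel (U section of 4 mm sheet, about 0.44 kg), 110 mm long, 50 mm wide over its side walls, 36 mm high, open at the top, lying on its web. One end has an end wall, the other is open. Origin at the centre of its underside; x along it to the open end, z up. The good ones look alike but are 40 mm longer; which lies in which of three places varies.
- short_bracket_open_end (a point): Middle of the open end of the short bracket (55 mm along +x from its origin, 18 mm up).
- short_bracket_closed_end (a point): Middle of the outer face of the end wall (closed end) of the short bracket, 55 mm along -x from its origin, 18 mm up: the face to push on, 50 mm wide, 36 mm high. The centre of mass lies about 50 mm from this end.
- good_bracket_a: A good yellow channel bracket, 150 mm long, 50 mm wide, 36 mm high, one end closed; to be left where it lies. Origin at the centre of its underside.
- good_bracket_b: The other good bracket, same as good_bracket_a.
- reject_box: Fixed grey steel box with a clear lid, 280 mm wide, 260 mm deep, 225 mm high. Origin on the bench (z = 0) below the middle of its infeed port; x points level into the box, y to the left, z up. All x, y, z below are in this frame. The front wall is at x = 0; floor inside at z = 8 mm. An operator console 165 mm high, 85 x 75 mm, stands against its left side (x = 3 to 88, y = 140 to 215 mm).
- tray (a point): On the centre line of the steel infeed tray, on its surface, 70 mm in front of the port (axes of the box). The tray is level, surface at z = 95 mm, from x = -145 mm to the port; 64 mm wide between turned-up edges that are 3 mm thick and stand 10 mm above its surface and end 7 mm before the port.
- port (a point): Middle of the port, on the tray surface (x = 0, z = 95 mm). The port is an opening 100 mm wide and 60 mm high, up to the lintel at z = 155 mm. Above the lintel a clear window rakes back from x = 0, z = 165 mm to x = 70, z = 225 mm. Fingers can follow a bracket in under the lintel only when the tool is tilted, tips forward.
- shelf_edge (a point): Where the tray ends inside the box, on its surface (x = 60 mm, z = 95 mm): behind the flap it runs on as a level shelf 100 mm wide, then drops 87 mm to the floor. The short bracket tips over this edge and falls in by its own weight once its closed end is about 15 to 25 mm inside the port (x = 15 to 25 mm).
- flap (a joint): Angle of the light grey plastic flap in the port, rad: 0 shut (hanging straight down), to 1.75 swung inward and up; it opens inward only. 94 mm wide, 57 mm high, 3 mm thick, hinged along its top edge at x = 4.5, z = 155 mm; shut, it clears the tray by 3 mm. A spring shuts it (about 0.014 N m shut, 0.025 N m wide open with its weight: 0.25 to 0.45 N at its lower edge).
- ack (a joint): Travel of the acknowledge button, m: 0 up, 0.006 fully down. It goes straight down, returns by a spring and needs about 4 N to go fully down.
- ack_top (a point): Centre of the top face of the acknowledge button, a round black push button 30 mm in diameter facing up on the console, 183 mm above the bench, 6 mm proud of its dark collar (46 mm diameter). The side wall of the box, up to 225 mm high, is 37 mm to its right.
- spanner: Bystander: open-ended spanner 190 mm long, loose on the bench.
- screwdriver: Bystander: screwdriver with a black handle, 200 mm long, loose on the bench.
- flask: Bystander: black drinking flask, 72 mm diameter, 240 mm high, standing on the bench.
- nylon_foot_0: Bystander: black nylon machine foot, 36 mm diameter, 24 mm high.
- nylon_foot_1: Bystander: a second nylon foot.
- tape_measure: Bystander: black tape measure, 72 x 42 x 66 mm.
- caliper: Bystander: digital caliper 225 mm long, lying flat, loose on the bench.
Things that resemble listed ones, but are neither listed nor needed, are in the scene too. Leave any pink or white look-alike of the short_bracket alone.

How it is judged (in metres and radians):
On the way, in this order (a step that is already met when the one before it is completed fails the run):
1. the short bracket, on the tray, goes in under the flap open end first (value of joint flap above 0.3 rad and x of short_bracket_open_end in the frame of reject_box above 0.012 m and x of short_bracket_closed_end in the frame of reject_box below 0 m and z of short_bracket in the frame of reject_box between 0.085 and 0.125 m), for 0.05 s.
2. the short bracket lies in the box and the flap is shut behind it (x of short_bracket in the frame of reject_box between 0.05 and 0.26 m and z of short_bracket in the frame of reject_box below 0.08 m and value of joint flap below 0.06 rad), for 0.2 s.
3. the acknowledge button is pressed fully down (value of joint ack above 0.0048 m), for 0.05 s.
At the end, for the whole second after the job is handed in: The short bracket lies at rest inside the reject box, its origin under the level of the shelf (below z = 80 mm in the box's frame); the flap is shut (under 0.06 rad) and the button is up again (under 2 mm) (all of step 2 and y of short_bracket in the frame of reject_box between -0.14 and 0.14 m and linear speed of short_bracket below 0.02 m/s and value of joint ack below 0.002 m); the robot touches nothing.
It fails at once if the acknowledge button is pressed while the short bracket is not in the box (value of joint ack above 0.003 m and (z of short_bracket in the frame of reject_box above 0.085 m or x of short_bracket in the frame of reject_box below 0.04 m)).
It fails at once if a good bracket is shifted by more than 20 mm (distance of any of good_bracket_a, good_bracket_b from where it was at the start of the episode above 0.02 m).
It fails at once if another thing on the bench is shifted by more than 40 mm or the flask is knocked over (distance of any of spanner, screwdriver, flask, nylon_foot_0, nylon_foot_1, tape_measure, caliper from where it was at the start of the episode above 0.04 m or angle between flask's own z axis and vertical above 0.6 rad).
It also fails if it takes over 64 s, if anything falls off the work surface, if the arm or the gripper's body presses on something with over 40 N, if the wrist force passes 120 N, or if a joint passes its speed limit or range.

## Working session

There is one attempt and no reset: what is moved stays moved. The work goes in short steps, Python scripts to look and compute and a tool call to move; the robot and the scene stay as the last step left them, time stands still between calls to the robot, and variables do not carry over. Pictures are saved under pics/ and viewed, about 8 in all and at most 12, crops included, and the job is handed in when it is done.

Besides the shell and the picture viewer there is one more tool, called after "Call:" as name([rows], argument=value, ...), one row to a line, values as JSON. drive_tool: Moves the arm, as the interface text tells. Its arguments: {"type":"object","properties":{"rows":{"type":"array","items":{"type":"object","properties":{"offset":{"type":"array","items":{"type":"number"}},"spin":{"type":"number"},"jaw":{"type":"number"}}}},"force":{"type":"number"}},"required":["rows"]}

```bash
ls; mkdir -p pics; cat > h.py <<'E'
import numpy as np, cv2
from cell import manip, eyes, finder
def K(c):
    h=c["color"].shape[0]; f=h/2/np.tan(np.radians(c["vfov"])/2)
    return np.array([[f,0,c["cx"]],[0,f,c["cy"]],[0,0,1.]])
def RT(c): return cv2.Rodrigues(np.array(c["rvec"],float))[0], np.array(c["tvec"],float).ravel()
def cloud(c):
    h,w=c["depth"].shape; u,v=np.meshgrid(np.arange(w),np.arange(h))
    p=cv2.undistortPoints(np.stack([u,v],-1).reshape(-1,1,2).astype(np.float64),K(c),np.array(c["D"],float)).reshape(h,w,2)
    P=np.dstack([p,np.ones((h,w))])*c["depth"][...,None]
    R,t=RT(c); W=(P-t)@R; W[c["depth"]<=0]=np.nan; return W
def proj(c,X):
    return cv2.projectPoints(np.array(X,float).reshape(-1,3),np.array(c["rvec"],float),np.array(c["tvec"],float),K(c),np.array(c["D"],float))[0].reshape(-1,2)
E
python3 - <<'E'
from h import *
import pickle
for n in ["scene","top"]:
    c=eyes.camera(n); cv2.imwrite(f"pics/{n}0.png",c["color"]); pickle.dump(c,open(n+".pkl","wb"))
    W=cloud(c)
    for t in ["short_bracket","good_bracket_a","reject_box","flap","ack","flask","spanner","caliper","nylon_foot_0","tape_measure","screwdriver"]:
        for d in finder.find_in(n,t):
            u,v=np.round(d["uv"]).astype(int); print(n,t,round(d["p"],2),(u,v),np.round(W[v,u]))
print(manip.read_state())
E
```

```text
pics
scene short_bracket 0.91 (np.int64(234), np.int64(264)) [ 433. -344.    5.]
scene short_bracket 0.88 (np.int64(351), np.int64(307)) [ 822. -218.   35.]
scene short_bracket 0.57 (np.int64(175), np.int64(261)) [ 286. -467.   -1.]
scene good_bracket_a 0.9 (np.int64(269), np.int64(251)) [ 468. -227.    5.]
scene good_bracket_a 0.61 (np.int64(296), np.int64(228)) [449. -89.   2.]
scene reject_box 0.86 (np.int64(399), np.int64(194)) [731.  83. 229.]
scene ack 0.35 (np.int64(398), np.int64(198)) [738.  70. 225.]
scene flask 0.94 (np.int64(227), np.int64(298)) [ 641. -506.  172.]
scene flask 0.7 (np.int64(400), np.int64(200)) [748.  66. 226.]
scene spanner 0.69 (np.int64(290), np.int64(307)) [ 683. -330.    8.]
scene caliper 0.4 (np.int64(329), np.int64(168)) [298. 227.   6.]
scene nylon_foot_0 0.41 (np.int64(297), np.int64(205)) [379. -19.  19.]
scene nylon_foot_0 0.4 (np.int64(313), np.int64(196)) [381.  59.  15.]
scene tape_measure 0.94 (np.int64(313), np.int64(266)) [ 643. -197.   51.]
scene screwdriver 0.51 (np.int64(353), np.int64(145)) [266. 401.  13.]
top short_bracket 0.75 (np.
[... 1461 characters left out ...]
int64(249), np.int64(258)) [365. 217.  18.]
{'clock': 1.2, 'joints': array([-1.39364359e+00,  2.99862674e-01,  1.52099514e+00, -1.53300940e-05,
        1.32071445e+00, -6.66048848e-02]), 'qd': array([-0.00193694,  0.00020714, -0.00217313,  0.00029654, -0.00030749,
        0.00099776]), 'effort': array([ 5.39269822e-04, -5.31669474e+01, -3.52915227e+01,  7.09306751e-02,
        2.12931266e-02, -1.50413979e-05]), 'eef_pos': array([ 132.7326817 , -533.72980196,  302.66812144]), 'eef_rot': array([3.14157330e+00, 1.61775069e-05, 2.43761418e-01]), 'wrist_force': array([ 0.04563111,  0.31511365, -0.16204528]), 'moment': array([ 0.02227192, -0.00721042,  0.00284436]), 'finger_gap': 94.0640046593396}
```

View both.

View pics/scene0.png

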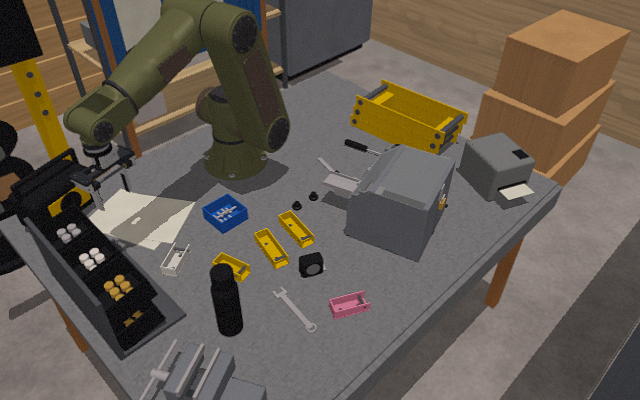

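View pics/top0.png

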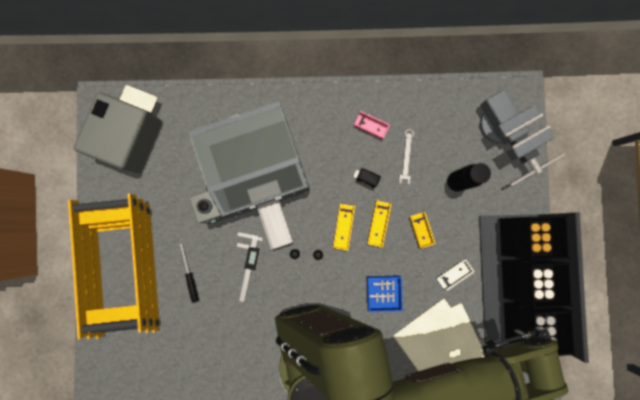

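```bash
python3 - <<'E'
from h import *
import pickle
for n in ["top","scene"]:
    c=pickle.load(open(n+".pkl","rb")); W=cloud(c); hsv=cv2.cvtColor(c["color"],cv2.COLOR_BGR2HSV)
    m=((hsv[...,0]>18)&(hsv[...,0]<32)&(hsv[...,1]>150)&(hsv[...,2]>60)).astype(np.uint8)
    k,l,s,ce=cv2.connectedComponentsWithStats(m)
    for i in range(1,k):
        if 60<s[i,4]<1500:
            P=W[l==i]; P=P[np.isfinite(P[:,0])]; 
            if n=="top":
                hi=P[:,2]>-20
                # outline assumed near z=36 top
                uv=np.argwhere(l==i)[:,::-1].astype(float)
                x=cv2.undistortPoints(uv.reshape(-1,1,2),K(c),np.array(c["D"])).reshape(-1,2)
                R,t=RT(c); d=np.c_[x,np.ones(len(x))]@R; o=-R.T@t
                P=o+d*((30-o[2])/d[:,2])[:,None]
            r=cv2.minAreaRect(P[:,:2].astype(np.float32)); print(n,s[i],ce[i].round(),np.round(r[0]),np.round(r[1]),round(r[2],1),np.round(np.nanmax(P[:,2])))
    print("campos",(-RT(c)[0].T@RT(c)[1]).round())
c=pickle.load(open("top.pkl","rb"))
a=cv2.resize(c["color"][190:280,320:480],None,fx=5,fy=5,interpolation=cv2.INTER_CUBIC)
b=cv2.resize(c["color"][100:265,180:320],(467,550),interpolation=cv2.INTER_CUBIC)
cv2.imwrite("pics/crop1.png",a)
W=cloud(c); P=W.reshape(-1,3); P=P[np.isfinite(P[:,0])]
for lo,hi,n in [(215,235,"lid"),(85,108,"tray"),(155,190,"console")]:
    q=P[(P[:,2]>lo)&(P[:,2]<hi)&(P[:,0]>350)&(P[:,0]<900)&(P[:,1]>-60)&(P[:,1]<420)]
    r=cv2.minAreaRect(q[:,:2].astype(np.float32)); print(n,len(q),np.round(r[0]),np.round(r[1]),round(r[2],1),np.median(q,0).round())
    np.save(n+".npy",q)
E
```

```text
top [367 200  24  47 686] [379. 224.] [ 471. -219.] [ 53. 150.] 76.5 30.0
top [333 204  22  47 669] [343. 227.] [ 463. -101.] [ 52. 150.] 79.4 30.0
top [410 213  25  35 527] [422. 230.] [ 446. -361.] [112.  55.] 16.4 30.0
campos [ 466.  -45. 1559.]
scene [ 67 187  24  19 153] [ 82. 195.] [-112. -564.] [25. 71.] 20.1 133.0
scene [ 47 194  19  24 180] [ 55. 207.] [ -13. -668.] [ 57. 197.] 69.6 216.0
scene [279 210  35  39 664] [296. 229.] [448. -99.] [ 62. 191.] 74.9 43.0
scene [254 228  35  41 697] [271. 248.] [ 458. -218.] [ 54. 193.] 74.4 45.0
scene [212 252  38  31 464] [233. 265.] [ 499. -391.] [108. 294.] 63.0 242.0
scene [115 274  17  19 166] [122. 283.] [ 403. -668.] [30. 83.] 88.2 178.0
scene [104 281  19  20 187] [113. 290.] [ 416. -699.] [ 32. 123.] 84.3 207.0
campos [1392. -930. 1256.]
lid 6612 [691. 189.] [224. 281.] 18.0 [696. 191. 227.]
tray 1047 [522. 121.] [225. 372.] 41.0 [480. 122.  95.]
console 1628 [604. 199.] [170. 364.] 21.7 [547. 221. 173.]
```

View pics/crop1.png

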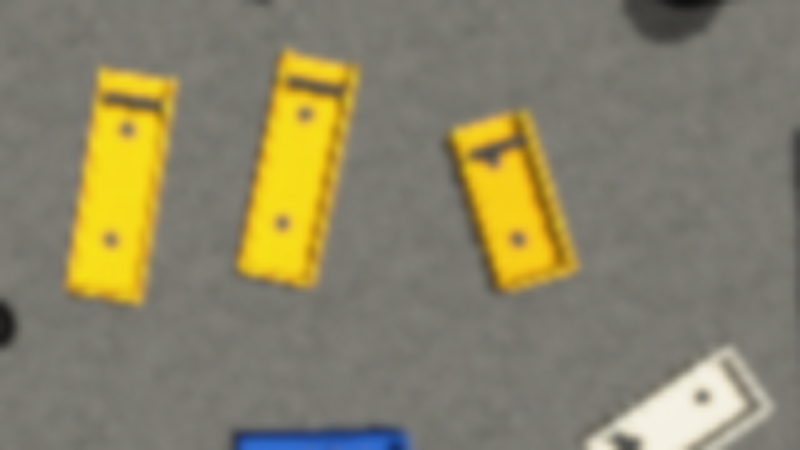

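Candidates in the top picture: yellow at (422,230), about 112 mm long; yellow at (379,224) and (343,227), both about 150 mm; pink at (371,125); white at (455,274). I choose the yellow one at (422,230), which is the short one in the crop. The crop doesn't show which end is closed, so I'll fly over it and use the wrist camera.

Call:
drive_tool([
  {"offset": [38, -10, 0], "spin": -2.4, "jaw": 94},
  {"offset": [38, -10, 0], "spin": 0, "jaw": 94},
  {"offset": [38, -10, 0], "spin": 0, "jaw": 94},
  {"offset": [38, -10, 0], "spin": 0, "jaw": 94},
  {"offset": [38, -10, 0], "spin": 0, "jaw": 94},
  {"offset": [38, -10, 0], "spin": 0, "jaw": 94},
  {"offset": [38, -10, 0], "spin": 0, "jaw": 94},
  {"offset": [38, -10, 0], "spin": 0, "jaw": 94},
  {"offset": [0, 0, 0], "spin": 0, "jaw": 94},
  {"offset": [0, 0, 0], "spin": 0, "jaw": 94},
])

```text
clock: 2.2
eef_pos: [403.0, -372.4, 302.5]
eef_rot: [-3.141, 0.0, 0.287]
wrist_force: [0.2, -0.5, 0.2]
finger_gap: 94.0
```

```bash
python3 - <<'E'
from h import *
import pickle
c=eyes.camera("wrist"); pickle.dump(c,open("w1.pkl","wb")); cv2.imwrite("pics/w1.png",c["color"])
R,t=RT(c); print((-R.T@t).round(),R.round(2)); s=manip.read_state(); print(s["clock"],s["eef_pos"],s["eef_rot"],s["joints"])
W=cloud(c)
hsv=cv2.cvtColor(c["color"],cv2.COLOR_BGR2HSV)
m=((hsv[...,0]>18)&(hsv[...,0]<34)&(hsv[...,1]>120)&(hsv[...,2]>50)).astype(np.uint8)
k,l,st,ce=cv2.connectedComponentsWithStats(m)
for i in range(1,k):
    if st[i,4]>400:
        P=W[(l==i)]; P=P[np.isfinite(P[:,0])]; T=P[(P[:,2]>28)&(P[:,2]<42)]
        print(st[i],len(T), cv2.minAreaRect(P[:,:2].astype(np.float32)), cv2.minAreaRect(T[:,:2].astype(np.float32)) if len(T)>5 else 0,np.nanpercentile(P[:,2],[2,50,98]).round(1))
E
```

```text
[ 483. -348.  384.] [[ 0.28 -0.96 -0.  ]
 [-0.92 -0.27  0.28]
 [-0.27 -0.08 -0.96]]
2.25 [ 402.41076168 -372.89724586  302.57111597] [-3.14152584e+00  2.55014494e-04  2.85975592e-01] [-8.14049410e-01  2.96980004e-01  1.52495613e+00 -2.03340095e-04
  1.31983173e+00  4.70821848e-01]
[  24    0  108  133 9076] 2552 ((454.31884765625, -86.80098724365234), (79.35618591308594, 156.24456787109375), 80.0060043334961) ((455.6984558105469, -100.635986328125), (52.112701416015625, 135.40155029296875), 79.39756774902344) [ 2.6 16.2 36.8]
[ 134    0  120  156 9120] 2253 ((467.06976318359375, -211.6146240234375), (65.69049835205078, 162.1105499267578), 76.60590362548828) ((471.2384033203125, -220.00942993164062), (51.28884506225586, 149.95547485351562), 76.60590362548828) [ 2.5  6.  36.8]
[ 300   84   54  114 5200] 1206 ((441.3008117675781, -363.1293640136719), (120.0215072631836, 53.525848388671875), 16.936519622802734) ((446.3134765625, -362.49072265625), (109.66278076171875, 50.07551574707031), 15.835097312927246) [ 2.1  4.4 36.8]
[  99  330   38   68 1153] 0 ((412.7855529785156, -319.3468322753906), (17.22498321533203, 3.1491475105285645), 17.36769676208496) 0 [310.3 320.2 324.1]
[ 509  330   37   67 1060] 0 ((440.86322021484375, -411.01708984375), (15.731217384338379, 3.139698028564453), 17.208314895629883) 0 [310.7 320.2 324.2]
```

View pics/w1.png

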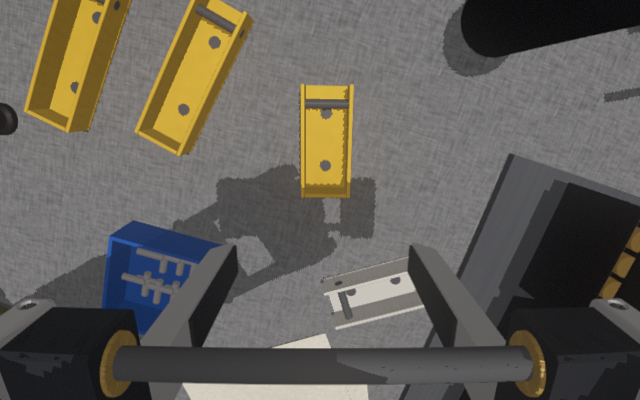

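The wrist picture shows the short bracket at (326,140). Its end wall is at the bottom (326,190), facing the robot, and a cross pin at (327,103) is near the open far end. The open end already faces +x, so I can pick it up as it lies.

Call:
drive_tool([
  {"offset": [40, 2.4, 0], "spin": 0.5, "jaw": 94},
  {"offset": [0, 0, 45], "spin": 0, "jaw": 80},
  {"offset": [0, 0, 45], "spin": 0, "jaw": 80},
  {"offset": [0, 0, 45], "spin": 0, "jaw": 80},
  {"offset": [0, 0, 35], "spin": 0, "jaw": 80},
  {"offset": [0, 0, 21.5], "spin": 0, "jaw": 80},
  {"offset": [0, 0, 0], "spin": 0, "jaw": 80},
  {"offset": [0, 0, 0], "spin": 0, "jaw": 40},
  {"offset": [0, 0, 0], "spin": 0, "jaw": 40},
  {"offset": [0, 0, 0], "spin": 0, "jaw": 40},
  {"offset": [0, 0, 0], "spin": 0, "jaw": 40},
  {"offset": [0, 0, 0], "spin": 0, "jaw": 40},
], force=30)

```text
clock: 3.45
eef_pos: [442.0, -364.0, 112.0]
eef_rot: [3.14, -0.001, 0.277]
wrist_force: [-1.5, 0.2, 5.9]
finger_gap: 49.7
```

Call:
drive_tool([
  {"offset": [0, 0, -30], "spin": 0, "jaw": 40},
  {"offset": [0, 0, -45], "spin": 0, "jaw": 40},
  {"offset": [0, 0, -45], "spin": 0, "jaw": 40},
  {"offset": [0, 0, -45], "spin": 0, "jaw": 40},
  {"offset": [0, 0, -45], "spin": 0, "jaw": 40},
  {"offset": [0, 0, 0], "spin": 0, "jaw": 40},
])

```text
clock: 4.05
eef_pos: [442.4, -364.2, 327.3]
eef_rot: [3.134, -0.005, 0.277]
wrist_force: [0.0, 0.6, -4.7]
finger_gap: 49.9
```

```bash
cat > box.py <<'E'
from h import *
from scipy.optimize import least_squares
import pickle
def fit(c,T0):
    # fit tray outline + lid edges by point classes: tray surface points z~95, lid z~225
    W=cloud(c).reshape(-1,3); W=W[np.isfinite(W[:,0])]
    for it in range(8):
        th=T0[2]; R=np.array([[np.cos(th),-np.sin(th)],[np.sin(th),np.cos(th)]])
        L=(W[:,:2]-T0[:2])@R
        tr=L[(abs(W[:,2]-95)<8)&(abs(L[:,1])<50)&(L[:,0]>-165)&(L[:,0]<-15)]
        tr2=tr[np.argsort(tr[:,0])]
        # centre line by extents in slices
        xs=np.arange(-135,-20,10); cy=[]; wd=[]
        for x in xs:
            q=tr[abs(tr[:,0]-x)<5,1]; cy.append((q.max()+q.min())/2 if len(q)>3 else np.nan); wd.append(np.ptp(q) if len(q)>3 else np.nan)
        cy=np.array(cy); ok=np.isfinite(cy); a,b=np.polyfit(xs[ok],cy[ok],1)
        # shift
        e=np.percentile(tr[:,0],0.5)
        T0=T0+np.array([0,0,np.arctan(a)]); n=np.array([-np.sin(T0[2]),np.cos(T0[2])]); T0[:2]+=b*n
        T0[:2]+=(e+144)*np.array([np.cos(T0[2]),np.sin(T0[2])])
    return T0,len(tr),np.nanmedian(wd),cy.round(1)
E
python3 - <<'E'
from box import *
c=pickle.load(open("top.pkl","rb"))
T,n,w,cy=fit(c,np.array([575.,155.,np.radians(18)])); print(T,np.degrees(T[2]),n,w,cy)
c=eyes.camera("top"); 
W=cloud(c); u,v=204,206
print(W[200:214,198:212,2].round()[::2,::2])
th=T[2]; R=np.array([[np.cos(th),-np.sin(th)],[np.sin(th),np.cos(th)]])
L=(W[...,:2]-T[:2])@R
def ext(m,n): q=L[m]; print(n,m.sum(),np.percentile(q,[.5,50,99.5],axis=0).round(1).tolist())
Z=W[...,2]
ext((abs(Z-225)<4)&(L[...,0]>-20)&(L[...,0]<300)&(abs(L[...,1])<170),"lid")
ext((abs(Z-165)<4)&(L[...,0]>-40)&(L[...,0]<140)&(L[...,1]>120)&(L[...,1]<260),"console")
ext((Z>178)&(Z<187)&(L[...,0]>-40)&(L[...,0]<140)&(L[...,1]>142)&(L[...,1]<260),"ack")
E
```

```text
[5.46243822e+02 1.43196922e+02 3.14218690e-01] 18.003404778639574 841 66.98706395852957 [-0.7 -0.1  0.5  0.9 -0.1 -0.1  0.  -0.6  0.7 -1.1 -0.2  0.7]
[[163. 175. 177. 185. 176. 177. 165.]
 [177. 185. 188. 188. 185. 177. 175.]
 [178. 187. 189. 191. 192. 182. 180.]
 [190. 188. 189. 179. 187. 181. 182.]
 [178. 188. 187. 184. 190. 175. 176.]
 [176. 175. 187. 187. 179. 179. 173.]
 [161. 176. 178. 178. 182. 175. 165.]]
lid 4508 [[60.4, -139.4], [158.1, -2.2], [258.1, 137.3]]
console 341 [[0.8, 122.3], [32.2, 179.5], [87.1, 212.5]]
ack 77 [[24.3, 156.1], [43.6, 175.4], [63.9, 192.7]]
```

Call:
drive_tool([
  {"offset": [4, -30, 0], "spin": 0, "jaw": 40},
  {"offset": [4, -43, 0], "spin": 0, "jaw": 40},
  {"offset": [4, -43, 0], "spin": 0, "jaw": 40},
  {"offset": [4, -43, 0], "spin": 0, "jaw": 40},
  {"offset": [4, -43, 0], "spin": 0, "jaw": 40},
  {"offset": [4, -43, 0], "spin": 0, "jaw": 40},
  {"offset": [4, -43, 0], "spin": 0, "jaw": 40},
  {"offset": [4, -43, 0], "spin": 0, "jaw": 40},
  {"offset": [4, -43, 0], "spin": 0, "jaw": 40},
  {"offset": [2, -43, 0], "spin": 0, "jaw": 40},
  {"offset": [2, -34, 0], "spin": -2.1, "jaw": 40},
  {"offset": [0, 0, 0], "spin": 0, "jaw": 40},
  {"offset": [0, 0, 0], "spin": 0, "jaw": 40},
  {"offset": [0, 0, 0], "spin": 0, "jaw": 40},
])

```text
clock: 5.5
eef_pos: [356.9, 80.4, 320.2]
eef_rot: [-3.141, 0.002, 0.313]
wrist_force: [0.1, 0.5, -4.4]
finger_gap: 49.8
```

```bash
python3 - <<'E'
from box import *
c=eyes.camera("wrist"); pickle.dump(c,open("w2.pkl","wb")); cv2.imwrite("pics/w2.png",c["color"])
s=manip.read_state(); print(s["clock"],s["eef_pos"],s["eef_rot"],s["joints"])
T,n,w,cy=fit(c,np.array([546.,143.,.3142])); print(T,np.degrees(T[2]),n,w,cy)
W=cloud(c); th=.3142; R=np.array([[np.cos(th),-np.sin(th)],[np.sin(th),np.cos(th)]]); L=(W[...,:2]-[546.2,143.2])@R; Z=W[...,2]
def ext(m,n): q=L[m]; print(n,m.sum(),np.percentile(q,[.5,50,99.5],axis=0).round(1).tolist())
ext((abs(Z-95)<4)&(L[...,0]<-8)&(L[...,0]>-165)&(abs(L[...,1])<45),"tray")
ext((abs(Z-105)<4)&(L[...,0]<-8)&(L[...,0]>-165)&(abs(L[...,1])<45),"edges")
print("traysurf z",np.median(Z[(abs(Z-95)<6)&(L[...,0]<-20)&(L[...,0]>-120)&(abs(L[...,1])<25)]))
ext((Z>30)&(Z<90)&(L[...,0]<20)&(L[...,0]>-20)&(abs(L[...,1])>60)&(abs(L[...,1])<130),"front")
ext((Z>220)&(Z<230)&(L[...,0]>30),"lid")
hsv=cv2.cvtColor(c["color"],cv2.COLOR_BGR2HSV); m=(hsv[...,0]>18)&(hsv[...,0]<34)&(hsv[...,1]>120)&(Z>170)&(Z<262)
ext(m,"bracket"); print(np.nanpercentile(Z[m],[1,50,99]))
E
```

```text
5.55 [356.99614588  80.23214337 320.4208171 ] [-3.14145925e+00  1.41637933e-03  3.12078460e-01] [ 1.20940310e-01 -1.42496081e-01  1.95598873e+00 -1.42226257e-04
  1.32951594e+00  1.37969235e+00]
[5.46072150e+02 1.42863286e+02 3.08838939e-01] 17.69516775923761 10972 64.54376019238592 [ 0.2  0.2  0.2 -1.   0.1  0.1  0.3  0.   0.  -0.   0.   nan]
tray 10812 [[-144.2, -31.7], [-88.8, 0.3], [-39.4, 32.5]]
edges 1185 [[-144.2, -34.9], [-90.3, 31.8], [-41.7, 35.6]]
traysurf z 94.95961803652946Traceback (most recent call last):
  File "<stdin>", line 10, in <module>
  File "<stdin>", line 6, in ext
    return _quantile_unchecked(
        a, q, axis, out, overwrite_input, method, keepdims, weights)
    return _ureduce(a,
                    func=_quantile_ureduce_func,
    ...<5 lines>...
                    overwrite_input=overwrite_input,
                    method=method)
    r = func(a, **kwargs)
    result = _quantile(arr,
                       quantiles=q,
    ...<2 lines>...
                       out=out,
                       weights=wgt)
    slices_having_nans = np.isnan(arr[-1, ...])
                                  ~~~^^^^^^^^^
IndexError: index -1 is out of bounds for axis 0 with size 0
```

View pics/w2.png

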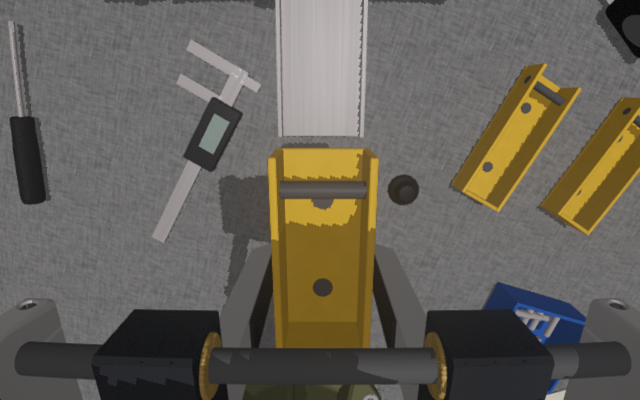

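Call:
drive_tool([
  {"offset": [37, -0.6, 0], "spin": 0, "jaw": 40},
  {"offset": [40, -0.5, 0], "spin": 0, "jaw": 40},
  {"offset": [32, -0.5, 25], "spin": 0, "jaw": 40},
  {"offset": [0, 0, 40], "spin": 0, "jaw": 40},
  {"offset": [0, 0, 30], "spin": 0, "jaw": 40},
  {"offset": [0, 0, 7], "spin": 0, "jaw": 40},
  {"offset": [0, 0, 6], "spin": 0, "jaw": 40},
  {"offset": [0, 0, 4], "spin": 0, "jaw": 40},
  {"offset": [0, 0, 0], "spin": 0, "jaw": 40},
  {"offset": [0, 0, 0], "spin": 0, "jaw": 40},
])

```text
clock: 6.55
eef_pos: [460.4, 116.1, 210.1]
eef_rot: [3.141, -0.002, 0.314]
wrist_force: [0.1, 0.1, -3.9]
finger_gap: 49.8
```

Call:
drive_tool([
  {"offset": [0, 0, 1.5], "spin": 0, "jaw": 40},
  {"offset": [0, 0, 1.5], "spin": 0, "jaw": 40},
  {"offset": [0, 0, 0], "spin": 0, "jaw": 40},
])

```text
clock: 6.85
eef_pos: [460.3, 116.3, 207.0]
eef_rot: [3.141, -0.001, 0.314]
wrist_force: [-1.9, 0.3, 3.5]
finger_gap: 49.5
```

Call:
drive_tool([
  {"offset": [0, 0, 0], "spin": 0, "jaw": 70},
  {"offset": [0, 0, 0], "spin": 0, "jaw": 70},
  {"offset": [0, 0, 0], "spin": 0, "jaw": 70},
  {"offset": [0, 0, -25], "spin": 0, "jaw": 70},
  {"offset": [0, 0, -30], "spin": 0, "jaw": 70},
  {"offset": [-40, 0, 0], "spin": 0, "jaw": 20},
  {"offset": [-45, 0, 0], "spin": 0, "jaw": 20},
  {"offset": [0, 0, 30], "spin": 0, "jaw": 20},
  {"offset": [0, 0, 29], "spin": 0, "jaw": 20},
  {"offset": [0, 0, 0], "spin": 0, "jaw": 20},
  {"offset": [0, 0, 0], "spin": 0, "jaw": 20},
])

```text
clock: 7.95
eef_pos: [379.6, 90.0, 202.7]
eef_rot: [-3.141, 0.0, 0.314]
wrist_force: [0.5, -0.6, 0.6]
finger_gap: 25.4
```

```bash
cat > loc.py <<'E'
from box import *
T=np.array([546.1,143.0,.313])
def tobox(p): 
    th=T[2]; R=np.array([[np.cos(th),-np.sin(th)],[np.sin(th),np.cos(th)]]); return (np.asarray(p)[...,:2]-T[:2])@R
def bracket(cam="wrist",zr=(98,140),xr=(-160,200),save=None):
    c=eyes.camera(cam); W=cloud(c); L=tobox(W); Z=W[...,2]
    hsv=cv2.cvtColor(c["color"],cv2.COLOR_BGR2HSV)
    m=(hsv[...,0]>18)&(hsv[...,0]<34)&(hsv[...,1]>120)&(hsv[...,2]>40)&(Z>zr[0])&(Z<zr[1])&(abs(L[...,1])<60)&(L[...,0]>xr[0])&(L[...,0]<xr[1])
    if save: cv2.imwrite(save,c["color"])
    q=L[m]
    if len(q)<20: print("few",len(q)); return c
    print(cam,len(q),"box pct .5/99.5",np.percentile(q,[.5,99.5],axis=0).round(1).tolist(),"z",np.percentile(Z[m],[1,99]).round(1))
    r=cv2.minAreaRect(q.astype(np.float32)); print(np.round(r[0],1),np.round(r[1],1),round(r[2],1))
    return c
def st():
    s=manip.read_state(); print("clk",s["clock"].__round__(2),"TCPbox",tobox(s["eef_pos"]).round(1),"z",s["eef_pos"][2].round(1),"F",s["wrist_force"].round(1),"yaw",round(float(s["eef_rot"][2]),3))
E
python3 - <<'E'
from loc import *
st(); bracket(save="pics/w3.png"); bracket("top")
E
```

```text
clk 7.95 TCPbox [-174.8    0.8] z 202.7 F [ 0.5 -0.6  0.6] yaw 0.314
wrist 22092 box pct .5/99.5 [[-139.3, -23.2], [-49.3, 25.9]] z [ 98.1 131.9]
[-94.3   1.4] [91.5 50.2] 0.0
top 421 box pct .5/99.5 [[-139.9, -23.5], [-32.3, 26.7]] z [ 98.1 136. ]
[-86.9   1.9] [110.   50.9] 0.1
```

View pics/w3.png

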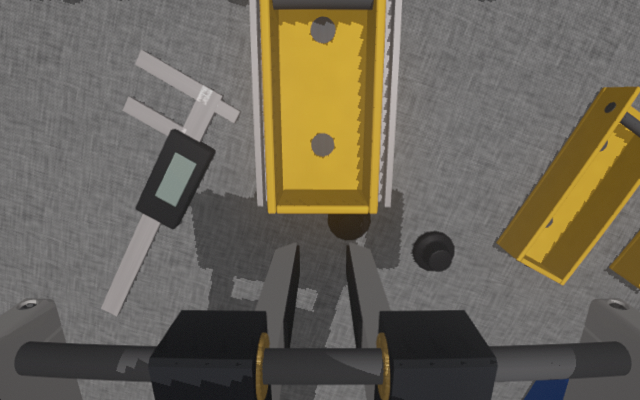

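Call:
drive_tool([
  {"offset": [50, 0, 0], "spin": 0, "jaw": 20},
])

```text
clock: 8.15
eef_pos: [424.2, 104.7, 202.7]
eef_rot: [-3.141, 0.003, 0.313]
wrist_force: [1.5, -0.5, -0.2]
finger_gap: 20.1
```

Call:
drive_tool([
  {"offset": [50, -0.5, 0], "spin": 0, "jaw": 20},
])

```text
clock: 8.25
eef_pos: [475.3, 121.6, 203.5]
eef_rot: [3.141, -0.001, 0.313]
wrist_force: [-6.8, -2.6, 6.9]
finger_gap: 20.1
```

Call:
drive_tool([
  {"offset": [0, 0, 0], "spin": 0, "jaw": 20},
])

```text
clock: 8.35
eef_pos: [478.0, 122.4, 202.2]
eef_rot: [3.142, -0.001, 0.314]
wrist_force: [-1.5, -1.1, -0.9]
finger_gap: 19.8
```

Call:
drive_tool([
  {"offset": [0, 0, 0], "spin": 0, "jaw": 20},
])

```text
clock: 8.45
eef_pos: [474.4, 121.4, 202.2]
eef_rot: [-3.142, 0.001, 0.314]
wrist_force: [-0.3, -0.3, 0.3]
finger_gap: 19.6
```

```bash
python3 - <<'E'
from loc import *
st(); bracket("wrist"); bracket("top"); st()
for p in ([379.6,90.0],):print(tobox(p))
E
```

```text
clk 8.45 TCPbox [-74.9   1.5] z 202.2 F [-0.3 -0.3  0.3] yaw 0.314
wrist 7928 box pct .5/99.5 [[-42.4, -22.0], [-8.9, 27.1]] z [ 98.1 131.9]
[-30.4   4.7] [54.1 44.5] 89.5
top 76 box pct .5/99.5 [[-23.2, -22.2], [-0.2, 27.9]] z [ 98.1 135.1]
[-9.8  2.6] [51.7 22.5] 83.2
clk 8.55 TCPbox [-75.8   1.5] z 202.7 F [0.6 0.4 1.1] yaw 0.314
[-174.72990508    0.84277649]
```

The test flick tracked crisply, with the bracket sliding about 22 mm past where the fingers stopped. This interface can't tilt the tool, so the last push has to be a flick like this one. Before that I'll straddle the bracket with open jaws and slowly probe where the fingers touch the port frame.

Call:
drive_tool([
  {"offset": [0, 0, -25], "spin": 0, "jaw": 20},
  {"offset": [0, 0, -20], "spin": 0, "jaw": 94},
  {"offset": [0, 0, 0], "spin": 0, "jaw": 94},
  {"offset": [0, 0, 0], "spin": 0, "jaw": 94},
  {"offset": [25, 0, 0], "spin": 0, "jaw": 94},
  {"offset": [25, 0, 0], "spin": 0, "jaw": 94},
  {"offset": [0, 0, 20], "spin": 0, "jaw": 94},
  {"offset": [0, 0, 20], "spin": 0, "jaw": 94},
  {"offset": [5, 0, 0], "spin": 0, "jaw": 94},
  {"offset": [2, 0, 0], "spin": 0, "jaw": 94},
  {"offset": [2, 0, 0], "spin": 0, "jaw": 94},
  {"offset": [0, 0, 0], "spin": 0, "jaw": 94},
])

```text
clock: 9.75
eef_pos: [530.7, 139.5, 208.0]
eef_rot: [3.141, -0.001, 0.314]
wrist_force: [-1.2, 0.3, -0.2]
finger_gap: 93.6
```

```bash
python3 - <<'E'
from loc import *
st(); 
E
```

```text
clk 9.75 TCPbox [-15.7   1.4] z 208.0 F [-1.2  0.3 -0.2] yaw 0.314
```

Call:
drive_tool([
  {"offset": [2, 0, 0], "spin": 0, "jaw": 94},
  {"offset": [1.5, 0, 0], "spin": 0, "jaw": 94},
  {"offset": [0, 0, 0], "spin": 0, "jaw": 94},
])

```text
clock: 10.05
eef_pos: [533.8, 140.6, 207.3]
eef_rot: [3.142, -0.0, 0.314]
wrist_force: [0.4, 0.5, -0.4]
finger_gap: 93.8
```

Call:
drive_tool([
  {"offset": [1.5, 0, 0], "spin": 0, "jaw": 94},
  {"offset": [1, 0, 0], "spin": 0, "jaw": 94},
  {"offset": [0, 0, 0], "spin": 0, "jaw": 94},
])

```text
clock: 10.35
eef_pos: [536.1, 141.4, 207.1]
eef_rot: [-3.142, 0.0, 0.314]
wrist_force: [-1.2, -0.4, 0.8]
finger_gap: 93.8
```

Call:
drive_tool([
  {"offset": [1, 0, 0], "spin": 0, "jaw": 94},
  {"offset": [1, 0, 0], "spin": 0, "jaw": 94},
  {"offset": [0, 0, 0], "spin": 0, "jaw": 94},
])

```text
clock: 10.65
eef_pos: [536.7, 141.5, 207.1]
eef_rot: [-3.141, 0.005, 0.312]
wrist_force: [-16.9, -4.9, 10.2]
finger_gap: 93.7
```

Call:
drive_tool([
  {"offset": [-10, 0, 0], "spin": 0, "jaw": 94},
  {"offset": [-8, 0, 0], "spin": 0, "jaw": 40},
  {"offset": [0, 0, 0], "spin": 0, "jaw": 40},
  {"offset": [0, 0, 0], "spin": 0, "jaw": 40},
  {"offset": [0, 0, 0], "spin": 0, "jaw": 40},
  {"offset": [0, 0, 0], "spin": 0, "jaw": 40},
  {"offset": [0, 0, 0], "spin": 0, "jaw": 40},
  {"offset": [-15, 0, 0], "spin": 0, "jaw": 40},
  {"offset": [-25, 0, 0], "spin": 0, "jaw": 40},
  {"offset": [-25, 0, 0], "spin": 0, "jaw": 40},
  {"offset": [-23, 0, 0], "spin": 0, "jaw": 40},
  {"offset": [0, 0, 0], "spin": 0, "jaw": 40},
  {"offset": [0, 0, 0], "spin": 0, "jaw": 70},
  {"offset": [0, 0, 0], "spin": 0, "jaw": 70},
])

```text
clock: 12.05
eef_pos: [437.9, 109.4, 207.2]
eef_rot: [3.142, -0.0, 0.314]
wrist_force: [0.5, 0.4, -0.5]
finger_gap: 62.2
```

```bash
python3 - <<'E'
from loc import *
st(); bracket("wrist"); bracket("top")
E
```

```text
clk 12.05 TCPbox [-113.3    1.4] z 207.2 F [ 0.5  0.4 -0.5] yaw 0.314
wrist 20681 box pct .5/99.5 [[-130.8, -22.7], [-22.9, 26.5]] z [ 98.1 131.8]
[-77.1   1.7] [110.   50.3] 0.1
top 167 box pct .5/99.5 [[-69.9, -22.9], [-23.7, 27.3]] z [ 98.1 136.9]
[-46.9   2.1] [50.9 46.4] 88.8
```

Call:
drive_tool([
  {"offset": [0, 0, -25], "spin": 0, "jaw": 94},
  {"offset": [0, 0, -25], "spin": 0, "jaw": 94},
  {"offset": [-40, 17, 0], "spin": 0, "jaw": 94},
  {"offset": [-41, 18, 0], "spin": 0, "jaw": 94},
  {"offset": [-40.2, 18, 0], "spin": 0, "jaw": 94},
  {"offset": [0, 0, 0], "spin": -8.59, "jaw": 94},
  {"offset": [0, 0, 27], "spin": -8.59, "jaw": 94},
  {"offset": [0, 0, 27], "spin": -8.59, "jaw": 94},
  {"offset": [0, 0, 0], "spin": 0, "jaw": 94},
  {"offset": [0, 0, 0], "spin": 0, "jaw": 94},
])

```text
clock: 13.15
eef_pos: [338.6, 21.4, 203.7]
eef_rot: [-3.141, 0.0, 0.759]
wrist_force: [0.6, -0.4, -1.2]
finger_gap: 93.9
```

```bash
python3 - <<'E'
from loc import *
st(); bracket("wrist"); print(manip.read_state()["joints"])
E
```

```text
clk 13.15 TCPbox [-234.8  -51.8] z 203.7 F [ 0.6 -0.4 -1.2] yaw 0.759
wrist 3843 box pct .5/99.5 [[-132.3, -22.8], [-107.3, 24.5]] z [ 98.1 132.2]
[-119.     1.3] [48.6 26.8] 90.0
[-4.48065242e-02 -5.65086113e-02  2.17275716e+00 -9.01128215e-06
  1.02461266e+00  7.66764509e-01]
```

Call:
drive_tool([
  {"offset": [45, 21.6, 0], "spin": 8.5, "jaw": 94},
  {"offset": [47.7, 14.8, 0], "spin": 8.5, "jaw": 94},
  {"offset": [49.4, 7.4, 0], "spin": 8.55, "jaw": 94},
])

```text
clock: 13.5
eef_pos: [482.3, 68.7, 204.5]
eef_rot: [3.141, -0.0, 0.308]
wrist_force: [-8.0, -3.8, 6.5]
finger_gap: 93.9
```

Call:
drive_tool([
  {"offset": [0, 0, 0], "spin": 0, "jaw": 94},
])

```text
clock: 13.6
eef_pos: [484.4, 69.3, 203.4]
eef_rot: [3.141, -0.001, 0.31]
wrist_force: [-0.6, -0.6, -0.7]
finger_gap: 94.3
```

Call:
drive_tool([
  {"offset": [0, 0, 0], "spin": 0, "jaw": 94},
  {"offset": [0, 0, 0], "spin": 0, "jaw": 94},
])

```text
clock: 13.8
eef_pos: [479.8, 67.7, 203.9]
eef_rot: [3.141, -0.001, 0.318]
wrist_force: [1.0, -0.9, 0.2]
finger_gap: 94.0
```

```bash
python3 - <<'E'
from loc import *
st(); bracket("wrist",save="pics/w4.png"); bracket("top")
E
```

```text
clk 13.8 TCPbox [-86.2 -51.2] z 203.9 F [ 1.  -0.9  0.2] yaw 0.318
wrist 10957 box pct .5/99.5 [[-47.9, -20.7], [1.4, 28.7]] z [ 98.1 131.9]
[-23.5   4.5] [50.7 50. ] 89.3
top 73 box pct .5/99.5 [[-27.3, -20.3], [0.0, 31.4]] z [ 98.2 134.4]
[-9.6  4.7] [55.6 25.1] 78.3
```

The spin-assisted flick slides about 29 mm past the finger stop, compared with about 24 mm without spin. I'll reset the bracket and try a backswing before the flick to get more margin.

Call:
drive_tool([
  {"offset": [-5, 0, -25], "spin": 0, "jaw": 94},
  {"offset": [0, 0, -23], "spin": 0, "jaw": 94},
  {"offset": [33, -26, 0], "spin": 0, "jaw": 94},
  {"offset": [33, -26.5, 0], "spin": 0, "jaw": 94},
  {"offset": [0, 0, 22], "spin": 0, "jaw": 94},
  {"offset": [0, 0, 22], "spin": 0, "jaw": 94},
  {"offset": [0, 0, 0], "spin": 0, "jaw": 40},
  {"offset": [0, 0, 0], "spin": 0, "jaw": 40},
  {"offset": [0, 0, 0], "spin": 0, "jaw": 40},
  {"offset": [0, 0, 0], "spin": 0, "jaw": 40},
  {"offset": [0, 0, 0], "spin": 0, "jaw": 40},
  {"offset": [-15, 0, 0], "spin": 0, "jaw": 40},
  {"offset": [-25, 0, 0], "spin": 0, "jaw": 40},
  {"offset": [-22, 0, 0], "spin": 0, "jaw": 40},
  {"offset": [0, 0, 0], "spin": 0, "jaw": 40},
  {"offset": [0, 0, 0], "spin": 0, "jaw": 70},
  {"offset": [0, 0, 0], "spin": 0, "jaw": 70},
  {"offset": [0, 0, 0], "spin": 0, "jaw": 70},
])

```text
clock: 15.7
eef_pos: [463.8, 117.7, 207.1]
eef_rot: [-3.142, 0.0, 0.318]
wrist_force: [1.2, -0.6, 0.7]
finger_gap: 68.9
```

```bash
python3 - <<'E'
from loc import *
st(); bracket("wrist")
E
```

```text
clk 15.7 TCPbox [-86.1   1.3] z 207.1 F [ 1.2 -0.6  0.7] yaw 0.318
wrist 17828 box pct .5/99.5 [[-98.7, -22.5], [-5.6, 27.4]] z [ 98.1 131.9]
[-49.1   5.1] [101.8  55.4] 1.1
```

Call:
drive_tool([
  {"offset": [0, 0, -25], "spin": 0, "jaw": 94},
  {"offset": [0, 0, -23], "spin": 0, "jaw": 94},
  {"offset": [-19, 26, 0], "spin": 0, "jaw": 94},
  {"offset": [-18.4, 26.8, 0], "spin": 0, "jaw": 94},
  {"offset": [0, 0, 0], "spin": -8.2, "jaw": 94},
  {"offset": [0, 0, 26], "spin": 0, "jaw": 94},
  {"offset": [0, 0, 25], "spin": 0, "jaw": 94},
  {"offset": [0, 0, 0], "spin": 0, "jaw": 94},
  {"offset": [0, 0, 0], "spin": 0, "jaw": 94},
])

```text
clock: 16.65
eef_pos: [444.5, 55.7, 204.6]
eef_rot: [-3.141, 0.0, 0.461]
wrist_force: [-0.1, 0.5, 0.3]
finger_gap: 94.0
```

```bash
python3 - <<'E'
from loc import *
st(); bracket("wrist")
E
```

```text
clk 16.65 TCPbox [-123.5  -51.7] z 204.6 F [-0.1  0.5  0.3] yaw 0.461
wrist 22962 box pct .5/99.5 [[-98.7, -23.4], [-4.5, 27.2]] z [ 98.1 132. ]
[-54.1   6.1] [114.   58.2] 1.0
```

Now the test stroke with a backswing, followed by an immediate reversal.

Call:
drive_tool([
  {"offset": [-49.4, -7.4, 0], "spin": -8.5, "jaw": 94},
  {"offset": [47.8, 14.6, 0], "spin": 8.5, "jaw": 94},
  {"offset": [49.4, 7.4, 0], "spin": 8.5, "jaw": 94},
])

```text
clock: 17.0
eef_pos: [489.4, 70.9, 205.8]
eef_rot: [3.141, 0.001, 0.308]
wrist_force: [2.9, -0.8, 2.0]
finger_gap: 94.0
```

Call:
drive_tool([
  {"offset": [-20, 0, 0], "spin": 0, "jaw": 94},
])

```text
clock: 17.1
eef_pos: [478.5, 66.2, 204.2]
eef_rot: [3.141, -0.002, 0.307]
wrist_force: [0.6, -0.4, -1.2]
finger_gap: 93.9
```

Call:
drive_tool([
  {"offset": [0, 0, 0], "spin": 0, "jaw": 94},
  {"offset": [0, 0, 0], "spin": 0, "jaw": 94},
])

```text
clock: 17.3
eef_pos: [472.8, 64.9, 205.2]
eef_rot: [3.141, -0.001, 0.313]
wrist_force: [-0.1, 0.5, -0.6]
finger_gap: 93.9
```

```bash
python3 - <<'E'
from loc import *
st(); bracket("wrist",save="pics/w5.png"); bracket("top")
for p in ([482.3,68.7],):print(tobox(p))
E
```

```text
clk 17.3 TCPbox [-93.8 -51.7] z 205.2 F [-0.1  0.5 -0.6] yaw 0.313
wrist 2313 box pct .5/99.5 [[-12.5, -23.5], [2.6, 26.2]] z [ 98.2 132.2]
[-3.   1.4] [50.4 17.2] 86.7
top 49 box pct .5/99.5 [[-12.9, -22.9], [-0.3, 25.0]] z [ 99.  136.7]
[-6.4  1.1] [47.9 11.9] 86.4
[-83.57824973 -51.04513857]
```

The backswing stroke sent the bracket 86 mm from the contact point, so there is plenty of energy. Its closed end is now at x ≈ -12, and step 1's pose has already been passed through. I'll pull it back about 32 mm and repeat the same stroke closer to the port.

Call:
drive_tool([
  {"offset": [0, 0, -25], "spin": 0, "jaw": 94},
  {"offset": [0, 0, -23], "spin": 0, "jaw": 94},
  {"offset": [35, -26, 0], "spin": 0, "jaw": 94},
  {"offset": [38, -27, 0], "spin": 0, "jaw": 94},
  {"offset": [0, 0, 23], "spin": 0, "jaw": 94},
  {"offset": [0, 0, 23], "spin": 0, "jaw": 94},
  {"offset": [5, 0, 0], "spin": 0, "jaw": 94},
  {"offset": [4, 0, 0], "spin": 0, "jaw": 94},
  {"offset": [0, 0, 0], "spin": 0, "jaw": 40},
  {"offset": [0, 0, 0], "spin": 0, "jaw": 40},
  {"offset": [0, 0, 0], "spin": 0, "jaw": 40},
  {"offset": [0, 0, 0], "spin": 0, "jaw": 40},
  {"offset": [0, 0, 0], "spin": 0, "jaw": 40},
  {"offset": [0, 0, 0], "spin": 0, "jaw": 40},
  {"offset": [0, 0, 0], "spin": 0, "jaw": 40},
], force=50)

```text
clock: 18.9
eef_pos: [534.5, 140.5, 206.3]
eef_rot: [3.142, -0.0, 0.312]
wrist_force: [-2.1, -1.0, 1.5]
finger_gap: 49.3
```

Call:
drive_tool([
  {"offset": [-4, 0, 0], "spin": 0, "jaw": 40},
  {"offset": [-8, 0, 0], "spin": 0, "jaw": 40},
  {"offset": [-10, 0, 0], "spin": 0, "jaw": 40},
  {"offset": [-8, 0, 0], "spin": 0, "jaw": 40},
  {"offset": [-2, 0, 0], "spin": 0, "jaw": 40},
  {"offset": [0, 0, 0], "spin": 0, "jaw": 40},
])

```text
clock: 19.5
eef_pos: [503.2, 130.5, 206.2]
eef_rot: [-3.141, 0.002, 0.312]
wrist_force: [-6.4, -1.6, 7.3]
finger_gap: 49.6
```

```bash
python3 - <<'E'
from loc import *
st(); bracket("wrist")
E
```

```text
clk 19.5 TCPbox [-44.7   1.3] z 206.2 F [-6.4 -1.6  7.3] yaw 0.312
wrist 5766 box pct .5/99.5 [[-44.8, -23.8], [-15.5, 25.8]] z [ 98.1 131.8]
[-32.6   1. ] [50.6 36.3] 88.9
```

Call:
drive_tool([
  {"offset": [0, 0, 0], "spin": 0, "jaw": 70},
  {"offset": [0, 0, 0], "spin": 0, "jaw": 70},
  {"offset": [0, 0, 0], "spin": 0, "jaw": 80},
  {"offset": [0, 0, -25], "spin": 0, "jaw": 94},
  {"offset": [0, 0, -23], "spin": 0, "jaw": 94},
  {"offset": [-13, 26, 0], "spin": 0, "jaw": 94},
  {"offset": [-12, 26.8, 0], "spin": 0, "jaw": 94},
  {"offset": [0, 0, 0], "spin": -8.4, "jaw": 94},
  {"offset": [0, 0, 25], "spin": 0, "jaw": 94},
  {"offset": [0, 0, 24.5], "spin": 0, "jaw": 94},
  {"offset": [0, 0, 0], "spin": 0, "jaw": 94},
  {"offset": [0, 0, 0], "spin": 0, "jaw": 94},
])

```text
clock: 20.75
eef_pos: [496.6, 72.8, 205.1]
eef_rot: [-3.141, 0.0, 0.459]
wrist_force: [0.0, -0.3, 0.1]
finger_gap: 94.1
```

```bash
python3 - <<'E'
from loc import *
st(); bracket("wrist",save="pics/w6.png")
E
```

```text
clk 20.75 TCPbox [-68.7 -51.5] z 205.1 F [ 0.  -0.3  0.1] yaw 0.459
wrist 8057 box pct .5/99.5 [[-44.6, -24.9], [-10.1, 25.4]] z [ 98.1 131.9]
[-31.4   3.2] [56.3 44.4] 89.0
```

View pics/w6.png

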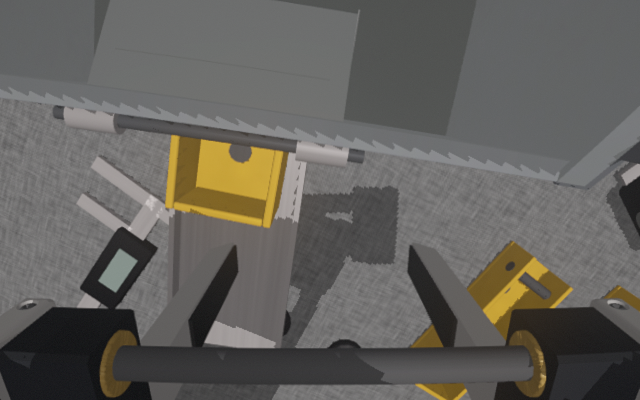

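The wrist picture shows the bracket (closed end at about (222,218)) straight on the tray under the hinge rod, with the pushing finger behind it. The geometry matches the test, so I'll run the stroke.

Call:
drive_tool([
  {"offset": [-49.4, -7.4, 0], "spin": -8.5, "jaw": 94},
  {"offset": [47.8, 14.6, 0], "spin": 8.5, "jaw": 94},
  {"offset": [49.4, 7.4, 0], "spin": 8.5, "jaw": 94},
  {"offset": [-20, 0, 0], "spin": 0, "jaw": 94},
  {"offset": [-10, 0, 0], "spin": 0, "jaw": 94},
  {"offset": [0, 0, 0], "spin": 0, "jaw": 94},
  {"offset": [0, 0, 0], "spin": 0, "jaw": 94},
  {"offset": [0, 0, 0], "spin": 0, "jaw": 94},
])

```text
clock: 21.6
eef_pos: [515.5, 78.9, 205.6]
eef_rot: [3.141, -0.002, 0.311]
wrist_force: [0.5, -0.1, -0.6]
finger_gap: 93.9
```

```bash
python3 - <<'E'
from loc import *
st(); bracket("wrist",save="pics/w7.png"); c=bracket("top",zr=(-20,240),xr=(-160,300)); a=cv2.resize(c["color"][90:270,170:330],None,fx=3.3,fy=3.3,interpolation=cv2.INTER_CUBIC)
cs=eyes.camera("scene"); b=cv2.resize(cs["color"][130:260,320:470],None,fx=3.3,fy=3.3,interpolation=cv2.INTER_CUBIC)
w=cv2.imread("pics/w7.png"); w=cv2.resize(w,(400,250)); o=np.zeros((600,800,3),np.uint8)
a=cv2.resize(a,(400,450)); o[:250,:400]=w; o[:450,400:]=a; b=cv2.resize(b,(400,347)); o[252:599,:400]=b; cv2.imwrite("pics/chk.png",o)
E
```

```text
clk 21.6 TCPbox [-48.9 -51.6] z 205.6 F [ 0.5 -0.1 -0.6] yaw 0.311
few 0
top 157 box pct .5/99.5 [[53.5, -50.1], [122.9, -9.3]] z [210.6 232.5]
[ 87.8 -28.4] [70.8 42.2] 1.7
```

View pics/chk.png

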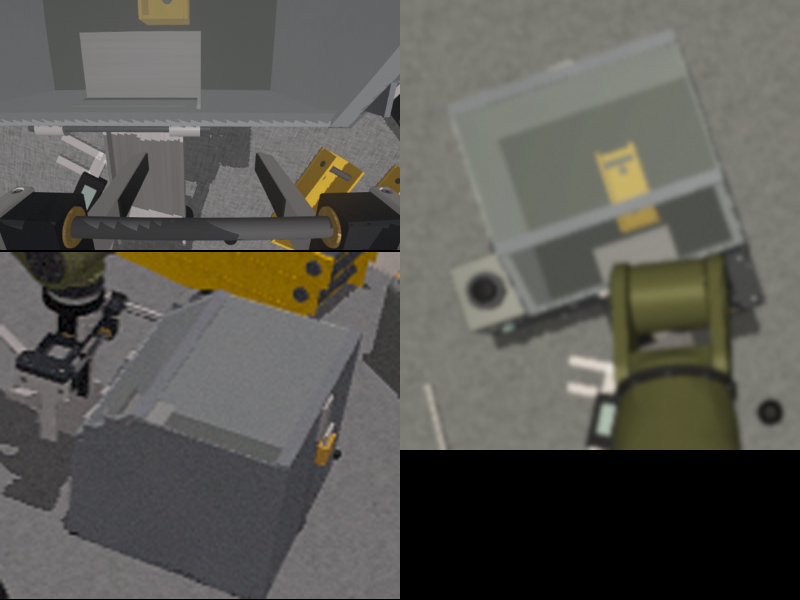

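The bracket is in the box: through the lid, at about (628,190) in the top crop, it lies past the shelf edge, and the tray is empty. Next is the button.

Call:
drive_tool([
  {"offset": [-10, 0, -25], "spin": 0, "jaw": 0},
  {"offset": [0, 0, -42], "spin": 0, "jaw": 0},
  {"offset": [0, 0, -42], "spin": 0, "jaw": 0},
  {"offset": [0, 0, -41], "spin": 0, "jaw": 0},
  {"offset": [4, -38, 0], "spin": 0, "jaw": 0},
  {"offset": [4, -39, 0], "spin": 0, "jaw": 0},
  {"offset": [4, -38, 0], "spin": 0, "jaw": 0},
  {"offset": [4, -38, 0], "spin": 0, "jaw": 0},
  {"offset": [4, -38, 0], "spin": 0, "jaw": 0},
  {"offset": [4, -38, 0], "spin": 0, "jaw": 0},
  {"offset": [0, 0, 0], "spin": 0, "jaw": 0},
  {"offset": [0, 0, 0], "spin": 0, "jaw": 0},
])

```text
clock: 22.95
eef_pos: [458.6, 301.6, 354.5]
eef_rot: [3.141, 0.0, 0.312]
wrist_force: [0.2, 0.1, 0.3]
finger_gap: 1.9
```

```bash
python3 - <<'E'
from loc import *
st(); c=eyes.camera("wrist"); cv2.imwrite("pics/w8.png",c["color"]); W=cloud(c); L=tobox(W); Z=W[...,2]
for d in finder.find_in("wrist","ack"): u,v=np.round(d["uv"]).astype(int); print(d["p"],u,v,L[v,u],Z[v,u])
m=(Z>181)&(Z<186)&(abs(L[...,0]-45)<30)&(abs(L[...,1]-177)<30); print(m.sum(),np.median(L[m],0),np.percentile(L[m],[1,99],axis=0),np.median(Z[m]))
m=(Z>162)&(Z<168)&(abs(L[...,0]-45)<60)&(L[...,1]>141)&(L[...,1]<230); print(m.sum(),np.percentile(L[m],[.5,99.5],axis=0))
print(manip.read_state()["finger_gap"])
E
```

```text
clk 22.95 TCPbox [-34.4 177.8] z 354.5 F [0.2 0.1 0.3] yaw 0.312
0.92 326 104 [ 47.16643021 175.69837528] 186.4278896255675
275 [ 47.8335995  177.04433306] [[ 32.38596638 162.75871015]
 [ 61.51728948 191.39885059]] 185.52351590673297
8001 [[  5.42775577 141.31105113]
 [ 88.0606062  213.62959416]]
0.4077019011182964
```

View pics/w8.png

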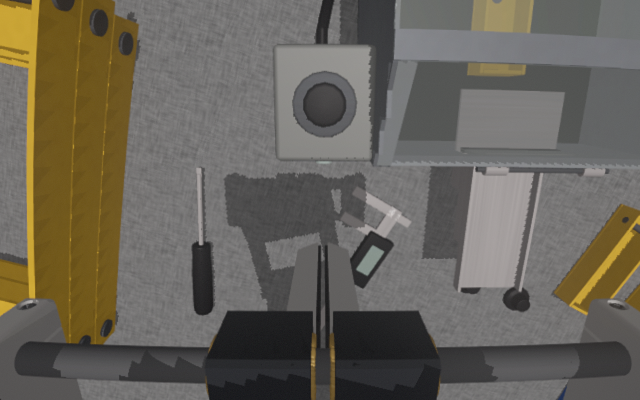

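The wrist picture confirms the button at (326,104). The bracket is past the shelf at (500,40), and the tray is clear.

Call:
drive_tool([
  {"offset": [38, 0.4, 0], "spin": 0, "jaw": 0},
  {"offset": [43.2, 0.4, 0], "spin": 0, "jaw": 0},
  {"offset": [0, 0, 30], "spin": 0, "jaw": 0},
  {"offset": [0, 0, 28], "spin": 0, "jaw": 0},
  {"offset": [0, 0, 7], "spin": 0, "jaw": 0},
  {"offset": [0, 0, 0], "spin": 0, "jaw": 0},
  {"offset": [0, 0, 0], "spin": 0, "jaw": 0},
])

```text
clock: 23.75
eef_pos: [536.8, 325.0, 291.5]
eef_rot: [-3.141, -0.002, 0.31]
wrist_force: [-0.3, 0.1, 0.8]
finger_gap: 0.3
```

Call:
drive_tool([
  {"offset": [0, 0, 4], "spin": 0, "jaw": 0},
  {"offset": [0, 0, 3], "spin": 0, "jaw": 0},
  {"offset": [0, 0, 2], "spin": 0, "jaw": 0},
  {"offset": [0, 0, 0], "spin": 0, "jaw": 0},
])

```text
clock: 24.15
eef_pos: [536.5, 325.3, 280.9]
eef_rot: [-3.141, -0.001, 0.31]
wrist_force: [2.3, 0.1, 3.2]
finger_gap: 0.4
```

Call:
drive_tool([
  {"offset": [0, 0, 2], "spin": 0, "jaw": 0},
  {"offset": [0, 0, 1.5], "spin": 0, "jaw": 0},
  {"offset": [0, 0, 0], "spin": 0, "jaw": 0},
  {"offset": [0, 0, 0], "spin": 0, "jaw": 0},
])

```text
clock: 24.55
eef_pos: [536.5, 325.3, 278.3]
eef_rot: [-3.141, -0.002, 0.311]
wrist_force: [-0.8, -1.7, 11.2]
finger_gap: 0.4
```

Call:
drive_tool([
  {"offset": [0, 0, 1], "spin": 0, "jaw": 0},
  {"offset": [0, 0, 1], "spin": 0, "jaw": 0},
  {"offset": [0, 0, 0], "spin": 0, "jaw": 0},
  {"offset": [0, 0, 0], "spin": 0, "jaw": 0},
])

```text
clock: 24.95
eef_pos: [536.6, 325.3, 278.1]
eef_rot: [-3.141, -0.003, 0.31]
wrist_force: [-5.0, -4.1, 22.4]
finger_gap: 0.6
```

Call:
drive_tool([
  {"offset": [0, 0, -3.5], "spin": 0, "jaw": 0},
  {"offset": [0, 0, 0], "spin": 0, "jaw": 0},
  {"offset": [0, 0, 0], "spin": 0, "jaw": 0},
])

```text
clock: 25.25
eef_pos: [536.5, 325.3, 278.7]
eef_rot: [-3.142, -0.001, 0.31]
wrist_force: [1.8, 0.2, 3.5]
finger_gap: 0.6
```

Call:
drive_tool([
  {"offset": [0, 0, -2], "spin": 0, "jaw": 0},
  {"offset": [0, 0, 0], "spin": 0, "jaw": 0},
  {"offset": [0, 0, 0], "spin": 0, "jaw": 0},
])

```text
clock: 25.55
eef_pos: [536.4, 325.3, 280.5]
eef_rot: [-3.142, 0.0, 0.31]
wrist_force: [2.7, 1.3, 2.9]
finger_gap: 0.2
```

Call:
drive_tool([
  {"offset": [0, 0, -2], "spin": 0, "jaw": 0},
  {"offset": [0, 0, 0], "spin": 0, "jaw": 0},
  {"offset": [0, 0, 0], "spin": 0, "jaw": 0},
])

```text
clock: 25.85
eef_pos: [536.3, 325.2, 282.5]
eef_rot: [3.142, 0.0, 0.31]
wrist_force: [1.2, 0.5, 1.6]
finger_gap: 0.1
```

Call:
drive_tool([
  {"offset": [0, 0, -2], "spin": 0, "jaw": 0},
  {"offset": [0, 0, 0], "spin": 0, "jaw": 0},
  {"offset": [0, 0, 0], "spin": 0, "jaw": 0},
])

```text
clock: 26.15
eef_pos: [536.3, 325.2, 284.5]
eef_rot: [3.142, 0.001, 0.31]
wrist_force: [-0.6, 0.4, 0.9]
finger_gap: 0.4
```

The force profile shows a spring over about 6 mm (284 to 278 mm), then a hard stop at 22 N, so the button was fully pressed. Now I'll retract and check.

Call:
drive_tool([
  {"offset": [0, 0, -30], "spin": 0, "jaw": 0},
  {"offset": [0, 0, -45], "spin": 0, "jaw": 0},
  {"offset": [-40, 0, 0], "spin": 0, "jaw": 0},
  {"offset": [-45, 20, 0], "spin": 0, "jaw": 0},
  {"offset": [-40, 40, 0], "spin": 0, "jaw": 0},
  {"offset": [-20, 40, 0], "spin": 0, "jaw": 0},
  {"offset": [0, 0, 0], "spin": 0, "jaw": 0},
  {"offset": [0, 0, 0], "spin": 0, "jaw": 0},
  {"offset": [0, 0, 0], "spin": 0, "jaw": 0},
])

```text
clock: 27.05
eef_pos: [432.1, 192.3, 359.5]
eef_rot: [-3.141, 0.0, 0.311]
wrist_force: [-0.6, -0.0, -0.6]
finger_gap: 0.5
```

```bash
python3 - <<'E'
from loc import *
st(); c=eyes.camera("wrist"); cv2.imwrite("pics/w9.png",c["color"]); W=cloud(c); L=tobox(W); Z=W[...,2]
m=(abs(L[...,0]-47)<10)&(abs(L[...,1]-177)<10)&(Z>150); print("button z",m.sum(),np.median(Z[m]) if m.any() else None)
m=(L[...,0]>-3)&(L[...,0]<30)&(abs(L[...,1])<40)&(Z>96)&(Z<152); print("flap pts",m.sum(),np.percentile(L[m][:,0],[5,50,95]) if m.any() else None)
t=eyes.camera("top"); W=cloud(t); hsv=cv2.cvtColor(t["color"],cv2.COLOR_BGR2HSV)
m=(abs(tobox(W)[...,0]-47)<8)&(abs(tobox(W)[...,1]-177)<8)&(W[...,2]>150); print("top button z",np.median(W[...,2][m]))
m=((hsv[...,0]>18)&(hsv[...,0]<32)&(hsv[...,1]>150)&(hsv[...,2]>60)).astype(np.uint8); k,l,s,ce=cv2.connectedComponentsWithStats(m)
for i in range(1,k):
    if 100<s[i,4]<1500: print(s[i],ce[i].round(1))
E
```

```text
clk 27.05 TCPbox [-93.3  82. ] z 359.5 F [-0.6 -0.  -0.6] yaw 0.311
button z 901 186.9373248650867
flap pts 5 [2.25855559 2.35306771 2.4474305 ]
top button z 186.47750657712976
[367 200  24  47 685] [378.7 223.9]
[333 204  22  47 668] [343.5 227.2]
```

View pics/w9.png

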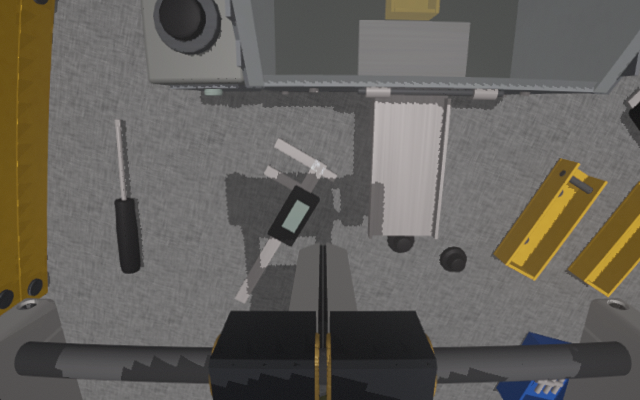

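The button is back up at z ≈ 186.5 to 187, the same as before the press. The bracket is in the box at (410,8), the few points measured on the flap lie in the shut plane (x ≈ 2.3 mm), and the good brackets haven't moved. I'm handing in.

```bash
python3 -c "
from cell import manip
print(manip.sign_off())"
```

```text
the job is handed in; nothing more can be done
None
```

The short bracket is in the reject box, the acknowledge button was pressed fully and came back up, and the job is handed in. No verdict was reported.

**How the bracket went in:** The interface can't tilt the tool, so the fingers couldn't follow the bracket under the lintel. I laid it on the tray open end first and tried three practice strokes, pulling it back after each. A fast stroke with a backswing then sent it through the flap and over the shelf edge.

**Last checks:**
- **Bracket:** seen through the lid, it lies past the shelf edge and the tray is empty. I didn't measure its height inside the box.
- **Flap:** it looks shut, but this is my weakest check. It rests on the picture and on five depth points in the shut plane (x ≈ 2.3 mm).
- **Button:** the force showed about 6 mm of spring travel and then a hard stop at 22 N. The camera had it back at its earlier height, to within about 1 mm.
- **Other things:** in the top view the good brackets shifted by less than a pixel (about 3 mm). I touched nothing else and it looked undisturbed, but I didn't measure each item again. The arm was clear of everything at 27 s.

**What disagreed:**
- The cameras and the arm both put the button top about 3–4 mm higher than the stated 183 mm, so I judged the press by force instead.
- The bracket also slipped about 11 mm in the grip during one pull-back, and I corrected for it.

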